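Unblock a bar feeder's pedal and let the thick bar out

TASK

Let the thicker of the two round steel bars roll out of its feeder: with the fingertips push the square tube offcut that lies under that feeder's pedal out of the way along the bench, then press the pedal of the rocking lever fully down so that its other end lifts the gate, and keep it down until the bar has rolled to the end wall of its chute. Then let the pedal come back up so that the gate is shut again. Do not lift anything or touch the bars, and leave the other feeder, its bar and its offcut as they are.

Things in the scene. Friction and masses are not known exactly. Their poses are not given: they have to be found in the camera images.
- thick_feeder: steel bar feeder with the thick bar, bolted down. Origin on the bench under the lever's pivot; x down the chute (away from the robot), y across, z up. Base x -40 to 210, y +-42 mm; two pivot posts 97 mm high at x = 0. Chute from x = 18 to an end wall at 198 mm, 66 mm wide inside, falling at 10 degrees, floor 30 mm high at the gate (x = 105 mm). Pedal on the -x side
- thin_feeder: steel bar feeder with the thin bar; the same in shape and frame as the other feeder, beside it
- thick_lever (a joint): rocking lever of the thick bar's feeder, rad: 0 at rest (gate shut), grows as the pedal is pressed, stop at 0.32 (fully down, gate wide open). Springs back to 0; 2.5 N at the pedal starts it, about 6 N holds it fully down. Pivot along the feeder's y, 85 mm above its origin. With the offcut under the pedal it cannot pass about 0.06
- thin_lever (a joint): rocking lever of the thin bar's feeder, rad: 0 at rest (gate shut), grows as the pedal is pressed, stop at 0.32 (fully down, gate wide open). Springs back to 0; 2.5 N at the pedal starts it, about 6 N holds it fully down. Pivot along the feeder's y, 85 mm above its origin. With the offcut under the pedal it cannot pass about 0.06
- thick_pedal (a point): centre of the top face of the thick bar's pedal, a steel pad 36 mm (feeder x) by 44 mm (y), 8 mm thick. At rest level, at feeder x = -120 mm, y = 0, 54 mm above the bench; fully pressed at x = -104 mm, 18 mm above the bench, its outer (-x) end tilted down 0.32 rad. Free space above it
- thin_pedal (a point): centre of the top face of the thin bar's pedal, a steel pad 36 mm (feeder x) by 44 mm (y), 8 mm thick. At rest level, at feeder x = -120 mm, y = 0, 54 mm above the bench; fully pressed at x = -104 mm, 18 mm above the bench, its outer (-x) end tilted down 0.32 rad. Free space above it
- thick_chock_center (a point): centre, 20 mm up, of the loose square steel tube offcut, 40 x 40 x 110 mm, about 0.28 kg, lying on the bench roughly along the feeder's x, its last 35 mm or so under the thick bar's pedal (6 mm of air between), so that the pedal is blocked; the rest sticks out towards the robot. Site y along the tube, z up
- thin_chock_center (a point): centre, 20 mm up, of the loose square steel tube offcut, 40 x 40 x 150 mm, about 0.37 kg, lying on the bench roughly along the feeder's x, its last 35 mm or so under the thin bar's pedal (6 mm of air between), so that the pedal is blocked; the rest sticks out towards the robot. Site y along the tube, z up
- thick_bar: the thick plain round steel bar, 32 mm in diameter, 60 mm long, about 0.38 kg, lying across its feeder's chute against the gate. Origin at its centre, y along its axis. Its centre is at x = 87 mm in the feeder's frame at the gate, and about 181 mm when it lies at the end wall
- thin_bar: the thin plain round steel bar, 18 mm in diameter, 60 mm long, about 0.12 kg, lying across its feeder's chute against the gate. Origin at its centre, y along its axis. Its centre is at x = 94 mm in the feeder's frame at the gate, and about 188 mm when it lies at the end wall
Mind the look-alikes: they are no part of the job. Leave any pink look-alike of the part that bears thick_chock_center alone.

How it is judged:
By the outcome, as a careful person would: the job done as asked, in the order asked, and still so for the second after the job is handed in, with the robot touching nothing.
It also fails if it takes over 42 s, if anything falls off the work surface, if the arm or the gripper's body presses on something with over 40 N, if the wrist force passes 120 N, or if a joint passes its speed limit or range.

ROBOT

A 6-joint arm with a two-finger parallel gripper is mounted at the origin on the work surface; the furniture and walls round the work are solid. World frame = base frame: x ahead of the robot, y to its left, z up, the work surface at z = 0. Lengths are in m, angles in rad, forces in N, time in s.
With the tool pointing down it reaches from about 0.225 to 0.875 m from the base axis. Payload 3.4 kg.
Tool frame: the origin (TCP) lies between the finger pads; the fingertips stand 19 mm ahead of it and the grasp point (between the pads) is the TCP; z points along the fingers, y is the line along which they close (so a half turn about z gives the same grasp; the last joint's range is limited). The gripper opens to 85 mm and grips with 20 to 120 N. Pads are 22 mm wide; open, the fingers measure 114 mm over their backs; the gripper's body (76 mm by 85 mm) begins 54 mm behind the grasp point. The pads swing forward as they close: fully open they stand 13 mm farther back than shut.
Start: joints at [1.123, 0.276, 1.505, -0, 1.361, -0.121], TCP at [0.185, 0.545, 0.222] pointing down, gripper open.
Joint ranges: [-2.89, 2.89], [-0.75, 2.08], [0.22, 2.7], [-1.18, 4.32], [0.11, 2.71], [-2.7, 2.7]. Speed limits (rad/s): [2.57, 2.57, 3.14, 3.14, 3.14, 3.14].

INTERFACE

Orientations are given as a unit quaternion [w, x, y, z].
In Python, from rig import get_state, imaging, ticket gives the robot as it stands. The module is installed in compiled form; this text tells all that it offers.
- The arm moves only by the shell command python3 -m inch 'ROWS' [FORCE]. ROWS is JSON, a list of rows, each an object with "claw": the opening, from -1 (shut) to 1 (fully open); "travel": the shift along the world's x, y, z in units of 200 mm (1.0 is 200 mm), a list of three; "turn": the turn about the world's z in units of 180 degrees (1.0 is 180 degrees). A call has 1 to 5 rows; each row is the pose to reach, as a shift and turn from the pose commanded when the call began, turning the shorter way round; what a row does not reach only later rows make up. A row lasts 1/10 s, in which the tool goes at most 50 mm and 8.59 degrees, less where a joint would pass 70% of its speed; a pose out of reach is approached as far as the arm can. A call with a number of a shift or a turn outside -1 to 1 is refused whole. A call with a gripper value outside its range is refused whole. The fingers move at their own pace and stop on an object; FORCE is the grip in N (left out, the last holds). Time passes only in rows, so rows that repeat a pose let the fingers close. It gives the time, the measured TCP pose, the force, the opening and the grip force at its end, in the units of the state.
- get_state(): the state, without advancing time (a new reading comes with each control period).
- imaging.get_image(name): name is "side" or "top" or "wrist"; returns the picture (400x640x3 uint8, red, green, blue); there is no depth.
- imaging.camera_params(name): a dict with "camera_matrix" (3x3 intrinsics, pixels), "cam_to_world" (4x4, takes a point from camera to world coordinates); the wrist camera has in their place "T_tool_cam" (4x4, takes a point from camera to tool coordinates, whose origin is the TCP and whose axes are the flange's). Camera axes: x right, y down, z forward; pixel columns grow to the right and rows downward; lengths in m; the calibration is good to about 2 mm. A picture is of the moment at which its call begins: read the wrist's pose just before it. camera_params takes no time and is no camera call.
- ticket.sign_off(): hands the job in; it is judged then, once.
The state is a dict: "clock": time; "qpos": joint angles; "qd": joint speeds; "effort": joint torques, N m; "position": TCP position; "ee_rot": TCP orientation; "contact_force": force on the tool from outside, world axes, zero at the start; "moment": the same for the moment, N m; "width": finger opening in m; "gripper_force": force on a finger pad.
Only numpy, scipy, OpenCV 4.12 (cv2) and the standard library are available. Lean on these libraries where they do the work, as an engineer would, in place of code of your own. Each camera call takes 0.05 s, during which the arm holds its last target. There are 200 camera calls.

## Working session

There is one attempt and no reset: what is moved stays moved. The work goes in short steps, Python scripts to look and compute and a shell command to move; the robot and the scene stay as the last step left them, time stands still between calls to the robot, and variables do not carry over. Pictures are saved under pics/ and viewed, at most 13 in all, crops included, and the job is handed in when it is done.

```bash
mkdir -p pics; python3 - <<'E'
from rig import get_state, imaging
import cv2,numpy as np
print(get_state())
for n in("top","side"):
    cv2.imwrite(f"pics/{n}0.png",imaging.get_image(n)[:,:,::-1])
    p=imaging.camera_params(n);print(n,np.round(p["camera_matrix"],1).tolist(),np.round(p["cam_to_world"],3).tolist())
print(imaging.camera_params("wrist"))
E
```

```text
{'clock': 0.0, 'qpos': array([ 1.12301280e+00,  2.76591430e-01,  1.50617599e+00,  1.84004044e-05,
        1.36068527e+00, -1.20994067e-01]), 'qd': array([-2.16534137e-04, -3.28968073e-04,  3.08397880e-05,  6.82904300e-04,
       -6.71547140e-04,  1.96450977e-03]), 'effort': array([ 1.51630491e-05, -4.16778910e+01, -2.45811009e+01,  2.41771966e-05,
        1.08595702e-02, -7.06936248e-06]), 'position': array([0.18432756, 0.54406075, 0.22092468]), 'ee_rot': array([-2.69570563e-04,  1.62670482e-01,  9.86680014e-01, -8.90137831e-04]), 'contact_force': array([-0.05682924, -0.04723864, -0.0901386 ]), 'moment': array([-0.02663111, -0.02769635, -0.0485889 ]), 'gripper_force': 0.0, 'width': 0.08554041394815216}
top [[439.7, 0.0, 325.3], [0.0, 439.7, 204.6], [0.0, 0.0, 1.0]] [[-0.004, -0.994, 0.107, 0.486], [-1.0, 0.005, 0.009, 0.181], [-0.01, -0.107, -0.994, 0.935], [0.0, 0.0, 0.0, 1.0]]
side [[489.3, 0.0, 313.9], [0.0, 489.3, 195.2], [0.0, 0.0, 1.0]] [[0.958, -0.179, 0.225, 0.388], [-0.287, -0.547, 0.787, -0.497], [-0.018, -0.818, -0.575, 0.578], [0.0, 0.0, 0.0, 1.0]]
{'camera_matrix': array([[321.28960729,   0.        , 319.66008069],
       [  0.        , 321.28960729, 193.96336334],
       [  0.        ,   0.        ,   1.        ]]), 'T_tool_cam': array([[ 1.52708201e-03, -9.51407110e-01, -3.07932102e-01,
         7.90280132e-02],
       [ 9.99997917e-01,  1.86980408e-03, -8.17927297e-04,
        -8.39627029e-04],
       [ 1.35395455e-03, -3.07930211e-01,  9.51407984e-01,
        -1.51808335e-01],
       [ 0.00000000e+00,  0.00000000e+00,  0.00000000e+00,
         1.00000000e+00]])}
```

View pics/top0.png

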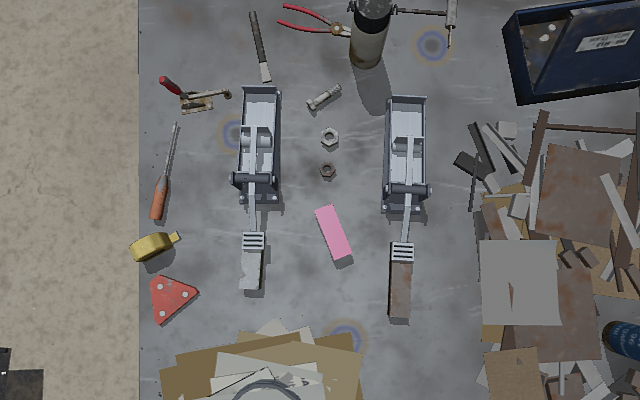

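View pics/side0.png

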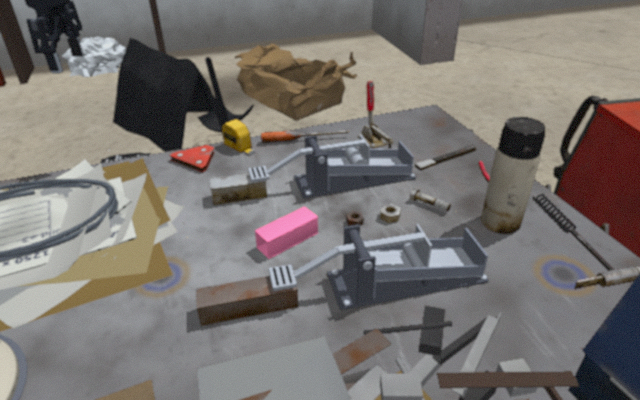

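The top view shows two feeders: the left one's pedal is at about (253,241) with a short offcut running to (250,290), and the right one's pedal is at (402,252) with a longer offcut running to (399,320). The pink block at (333,235) is the look-alike. I'll enlarge the crop to measure.

```bash
cat > h.py <<'E'
from rig import get_state, imaging
import cv2,numpy as np
def ray(n,u,v,z,T=None):
    p=imaging.camera_params(n);K=np.array(p["camera_matrix"]);T=np.array(p["cam_to_world"]) if T is None else T
    d=T[:3,:3]@np.linalg.solve(K,[u,v,1]);o=T[:3,3];return o+d*(z-o[2])/d[2]
def proj(n,P):
    p=imaging.camera_params(n);K=np.array(p["camera_matrix"]);T=np.linalg.inv(np.array(p["cam_to_world"]))
    q=K@(T[:3,:3]@np.array(P)+T[:3,3]);return q[:2]/q[2]
E
python3 - <<'E'
import cv2,numpy as np
a=cv2.imread("pics/top0.png")
l=cv2.resize(a[80:300,210:310],None,fx=3.9,fy=2.7*1,interpolation=3)
l=cv2.resize(a[80:300,215:300],None,fx=2.7,fy=2.7,interpolation=3);r=cv2.resize(a[80:300+0,365:450],None,fx=2.7,fy=2.7,interpolation=3)
s=cv2.resize(a[220:300,225:285],None,fx=5,fy=5,interpolation=3)
h=max(l.shape[0],s.shape[0]);s=cv2.copyMakeBorder(s,0,h-s.shape[0],0,0,0)
cv2.imwrite("pics/c1.png",np.hstack([l,r,s]));print(l.shape,r.shape,s.shape)
E
```

```text
(594, 230, 3) (594, 230, 3) (594, 300, 3)
```

View pics/c1.png

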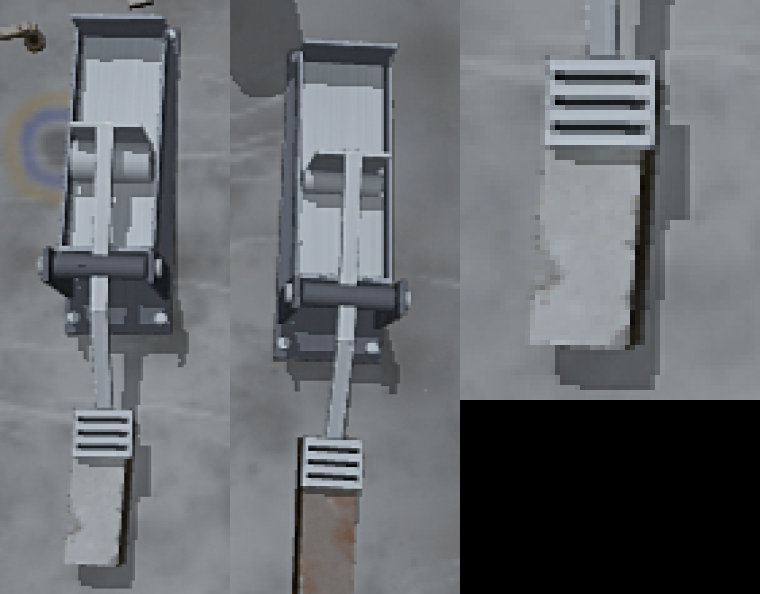

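```bash
python3 - <<'E'
from h import *
f=lambda L,x,y,z:print(L,np.round(ray("top",x,y,z)*1000,1))
X=lambda c:225+(c-460)/5
Y=lambda r:220+r/5
for c,r in((547,60),(655,62),(547,145),(655,145)): f("pedal",X(c),Y(r),.054)
for c,r in((530,345),(630,345),(545,150),(643,150)): f("chock",X(c),Y(r),.040)
# feeder posts ends of pivot & end wall
f("pivotL",215+48/2.7,80+265/2.7,.085);f("pivotR",215+152/2.7,80+265/2.7,.085)
f("baseL",215+65/2.7,80+333/2.7,.004);f("baseR",215+172/2.7,80+333/2.7,.004)
f("wallL",215+72/2.7,80+15/2.7,.06);f("wallR",215+165/2.7,80+15/2.7,.06)
f("pink",317,207,.04);f("pink",335,204,.04);f("pink",353,258,.04);f("pink",333,266,.04)
f("tri",198,292,.02);f("paper",255,325,.02);f("triB",155,323,.02);f("tape",178,235,.02)
f("R chock",390,318,.04);f("R",410,318,.04)
E
```

```text
pedal [525.7 355.7  54. ]
pedal [524.8 312.3  54. ]
pedal [491.8 355.2  54. ]
pedal [491.6 312.   54. ]
chock [411.9 363.5  40. ]
chock [411.8 323.2  40. ]
chock [489.9 358.7  40. ]
chock [489.7 318.9  40. ]
pivotL [629.9 370.2  85. ]
pivotR [629.5 294.5  85. ]
baseL [589.2 373.7   4. ]
baseR [588.7 289.    4. ]
wallL [827.7 360.9  60. ]
wallR [827.1 289.7  60. ]
pink [576.8 206.4  40. ]
pink [582.8 169.5  40. ]
pink [472.9 133.8  40. ]
pink [457.1 174.3  40. ]
tri [404.5 451.9  20. ]
paper [337.9 333.7  20. ]
triB [342.4 538.2  20. ]
tape [521.6 496.8  20. ]
R chock [354.2  61.5  40. ]
R [354.1  21.8  40. ]
```

The left feeder is the thick one. Its pedal centre is at about (0.508, 0.334). Its offcut runs x 0.412–0.522 with its centre near (0.467, 0.340). I'll push it towards +y, starting from its −y side.

```bash
python3 -m inch '[{"claw":-1,"travel":[0.18,-0.17,0],"turn":0.035},{"claw":-1,"travel":[0.36,-0.34,0],"turn":0.07},{"claw":-1,"travel":[0.54,-0.51,0],"turn":0.104},{"claw":-1,"travel":[0.72,-0.68,0],"turn":0.104},{"claw":-1,"travel":[0.9,-0.85,0],"turn":0.104}]' 20
python3 -m inch '[{"claw":-1,"travel":[0.17,-0.16,0],"turn":0},{"claw":-1,"travel":[0.34,-0.32,0],"turn":0},{"claw":-1,"travel":[0.51,-0.5,0],"turn":0},{"claw":-1,"travel":[0.51,-0.5,-0.2],"turn":0},{"claw":-1,"travel":[0.51,-0.5,-0.35],"turn":0}]'
python3 - <<'E'
from h import *
s=get_state();print(s["clock"],s["position"],s["ee_rot"],s["width"])
cv2.imwrite("pics/w1.png",imaging.get_image("wrist")[:,:,::-1])
E
```

```text
clock: 0.6
position: [0.3654, 0.373, 0.2215]
ee_rot: [-0.0, -0.0, 1.0, -0.0]
contact_force: [1.3, 0.9, -0.9]
width: 0.0123
gripper_force: 0.0
clock: 1.1
position: [0.4677, 0.2729, 0.1505]
ee_rot: [-0.0, 0.002, 1.0, 0.0]
contact_force: [-0.6, -0.4, 0.3]
width: 0.0001
gripper_force: 0.0
1.1 [0.46766208 0.27289711 0.1504976 ] [-1.38886459e-05  1.86988939e-03  9.99998251e-01  4.16077870e-05] 9.988290307012185e-05
```

View pics/w1.png

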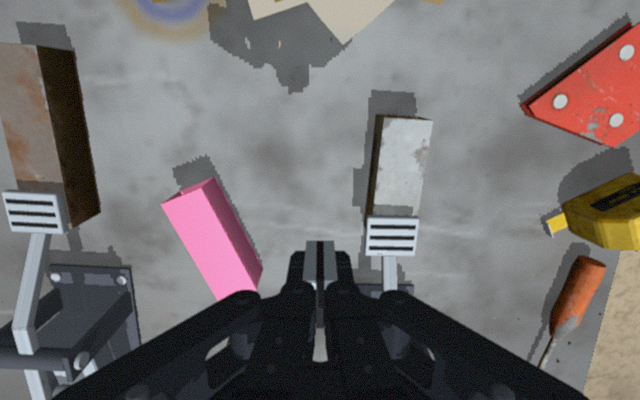

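The wrist view, with image right = +y and image up = −x, shows the offcut's top corners at (377,116) and (432,121). The pedal corners are at (366,216), (416,218) and (418,257). I'll check these against the top-view estimates.

```bash
python3 - <<'E'
from h import *
from scipy.spatial.transform import Rotation as R
T=np.eye(4);T[:3,:3]=R.from_quat([0,1,0,0]).as_matrix();T[:3,3]=[.4677,.2729,.1505]
T=T@np.array(imaging.camera_params("wrist")["T_tool_cam"])
for L,u,v,z in(("ch",377,116,.04),("ch",432,121,.04),("ch",371,216,.04),("chbotL",366,210,.0),("ped",366,216,.054),("ped",416,218,.054),("ped",418,257,.054),("pink",262,272,.0),("pinktop",207,180,.04),("tri",522,105,.02)):
    print(L,np.round(ray("wrist",u,v,z,T)*1000,1))
E
```

```text
ch [407.9 317.4  40. ]
ch [411.7 361.6  40. ]
ch [493.4 317.   40. ]
chbotL [503.  318.5   0. ]
ped [487.8 310.4  54. ]
ped [489.5 352.1  54. ]
ped [525.9 357.3  54. ]
pink [574.3 210.1   0. ]
pinktop [460.9 176.5  40. ]
tri [400.1 443.2  20. ]
```

```bash
python3 -m inch '[{"claw":-1,"travel":[0,0,-0.2],"turn":0},{"claw":-1,"travel":[0,0,-0.4],"turn":0},{"claw":-1,"travel":[0,0,-0.55],"turn":0},{"claw":-1,"travel":[0,0,-0.62],"turn":0},{"claw":-1,"travel":[0,0.07,-0.62],"turn":0}]'
python3 -m inch '[{"claw":-1,"travel":[0,0.06,0],"turn":0},{"claw":-1,"travel":[0,0.12,0],"turn":0},{"claw":-1,"travel":[0,0.18,0],"turn":0},{"claw":-1,"travel":[0,0.24,0],"turn":0},{"claw":-1,"travel":[0,0.3,0],"turn":0}]'
python3 - <<'E'
from h import *
cv2.imwrite("pics/t2.png",cv2.resize(imaging.get_image("top")[200:330,180:320,::-1],None,fx=4,fy=4))
E
```

```text
clock: 1.65
position: [0.4645, 0.2873, 0.0259]
ee_rot: [-0.003, 0.001, 1.0, -0.001]
contact_force: [-0.3, -0.4, 0.2]
width: -0.0002
gripper_force: 0.0
clock: 2.15
position: [0.4667, 0.3494, 0.0285]
ee_rot: [0.0, -0.0, 1.0, -0.0]
contact_force: [0.7, -4.0, 1.5]
width: 0.0001
gripper_force: 1.7
```

View pics/t2.png

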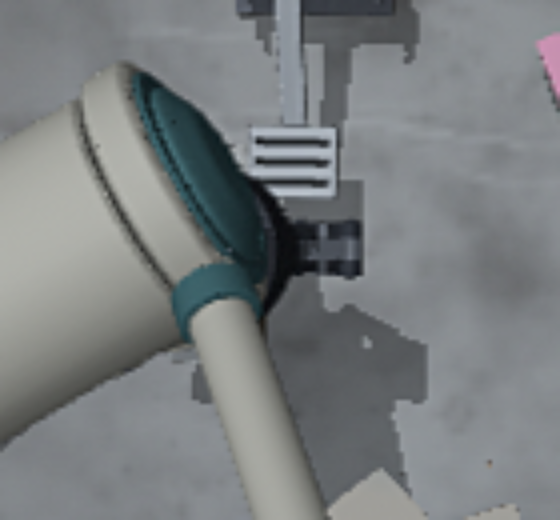

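The arm hides the offcut. The pedal at (293,160) looks undisturbed. I'll push about 18 mm more, back off, rise and look.

```bash
python3 -m inch '[{"claw":-1,"travel":[0,0.05,0],"turn":0},{"claw":-1,"travel":[0,0.09,0],"turn":0},{"claw":-1,"travel":[0,0.09,0],"turn":0},{"claw":-1,"travel":[0,0.0,0],"turn":0},{"claw":-1,"travel":[-0.05,-0.05,0.0],"turn":0}]'
python3 -m inch '[{"claw":-1,"travel":[0,0,0.22],"turn":0},{"claw":-1,"travel":[0,0,0.44],"turn":0},{"claw":-1,"travel":[0.1,-0.05,0.5],"turn":0},{"claw":-1,"travel":[0.26,-0.05,0.5],"turn":0},{"claw":-1,"travel":[0.26,-0.05,0.5],"turn":0}]'
python3 - <<'E'
from h import *
s=get_state();print(s["clock"],s["position"],s["ee_rot"])
cv2.imwrite("pics/w3.png",imaging.get_image("wrist")[:,:,::-1])
E
```

```text
clock: 2.7
position: [0.4574, 0.3374, 0.0276]
ee_rot: [0.0, 0.0, 1.0, 0.0]
contact_force: [-0.6, 0.1, -0.4]
width: 0.0002
gripper_force: 0.0
clock: 3.2
position: [0.513, 0.3276, 0.1288]
ee_rot: [0.003, 0.001, 1.0, 0.001]
contact_force: [-0.5, 0.8, 0.3]
width: -0.0
gripper_force: 0.0
3.2 [0.51302344 0.327564   0.12877556] [2.77349370e-03 1.43710679e-03 9.99994676e-01 9.44119494e-04]
```

View pics/w3.png

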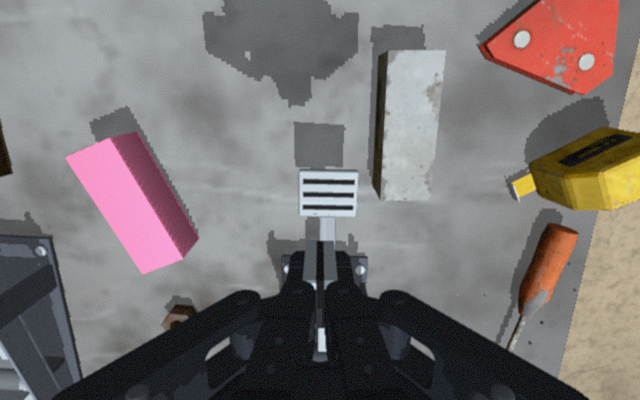

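The offcut at (375–445, 50–200) is now clear of the pedal at (300–357, 170–216), with a gap of about 25 mm. I'll descend onto the pedal centre and press along its arc.

```bash
python3 -m inch '[{"claw":-1,"travel":[-0.02,0.025,-0.15],"turn":0},{"claw":-1,"travel":[-0.02,0.025,-0.25],"turn":0},{"claw":-1,"travel":[-0.01,0.025,-0.30],"turn":0},{"claw":-1,"travel":[0.01,0.025,-0.34],"turn":0},{"claw":-1,"travel":[0.02,0.025,-0.37],"turn":0}]'
python3 -m inch '[{"claw":-1,"travel":[0.01,0,-0.02],"turn":0},{"claw":-1,"travel":[0.02,0,-0.04],"turn":0},{"claw":-1,"travel":[0.03,0,-0.06],"turn":0},{"claw":-1,"travel":[0.03,0,-0.075],"turn":0},{"claw":-1,"travel":[0.03,0,-0.075],"turn":0}]'
```

```text
clock: 3.75
position: [0.5131, 0.3335, 0.0536]
ee_rot: [0.0, 0.0, 1.0, 0.0]
contact_force: [-0.1, 0.9, -0.6]
width: 0.0001
gripper_force: 0.0
clock: 4.25
position: [0.5196, 0.3338, 0.0392]
ee_rot: [0.001, -0.0, 1.0, 0.0]
contact_force: [-0.0, -0.0, 0.3]
width: -0.0002
gripper_force: 0.3
```

```bash
python3 - <<'E'
from h import *
print(get_state()["contact_force"],get_state()["moment"])
a=imaging.get_image("side")[130:260,190:430,::-1];cv2.imwrite("pics/s4.png",cv2.resize(a,None,fx=3.3,fy=3.3))
E
```

```text
[-0.02550469 -0.04470895  0.28234733] [ 0.02617836  0.0092154  -0.02371549]
```

View pics/s4.png

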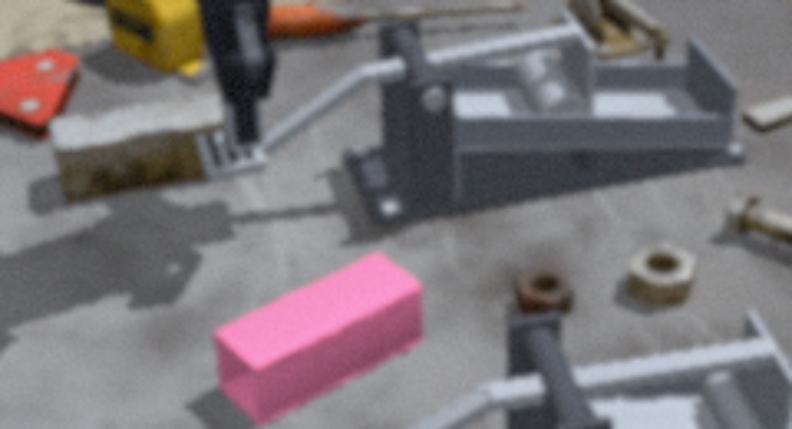

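```bash
python3 - <<'E'
from h import *
for P in((.508,.334,.054),(.508,.316,.054),(.524,.334,.018),(.524,.316,.018),(.5196,.3338,.0202),(.629,.332,.085),(.716,.331,.06),(.716,.331,.05)):
    q=proj("side",P);print(P,np.round((q-[190,130])*3.3))
E
```

```text
(0.508, 0.334, 0.054) [222. 137.]
(0.508, 0.316, 0.054) [228. 153.]
(0.524, 0.334, 0.018) [252. 182.]
(0.524, 0.316, 0.018) [258. 198.]
(0.5196, 0.3338, 0.0202) [245. 180.]
(0.629, 0.332, 0.085) [412.  63.]
(0.716, 0.331, 0.06) [545.  77.]
(0.716, 0.331, 0.05) [544.  90.]
```

```bash
python3 - <<'E'
from h import *
w=imaging.get_image("wrist")[130:330,220:440,::-1];a=imaging.get_image("side")[135:205,230:300,::-1]
cv2.imwrite("pics/m5.png",np.hstack([cv2.resize(w,(440,400)),cv2.resize(a,(360,400),interpolation=2)[:, :360]]))
for X in(-.138,-.102):
  for Y in(-.022,.022):
    for th in(0,.15,.32):
      c,s=np.cos(th),np.sin(th);z=-.031
      x2=c*X+s*(-z)*1.0; z2=s*X+c*z   # rotate pedal down
      q=proj("side",(.629+x2,.333+Y,.085+z2));print(X,Y,th,np.round((q-[230,135])*[360/70,400/70]))
E
```

```text
-0.138 -0.022 0 [108. 252.]
-0.138 -0.022 0.15 [129. 298.]
-0.138 -0.022 0.32 [160. 343.]
-0.138 0.022 0 [ 88. 188.]
-0.138 0.022 0.15 [108. 232.]
-0.138 0.022 0.32 [138. 277.]
-0.102 -0.022 0 [200. 234.]
-0.102 -0.022 0.15 [218. 267.]
-0.102 -0.022 0.32 [243. 299.]
-0.102 0.022 0 [177. 171.]
-0.102 0.022 0.15 [194. 203.]
-0.102 0.022 0.32 [218. 235.]
```

View pics/m5.png

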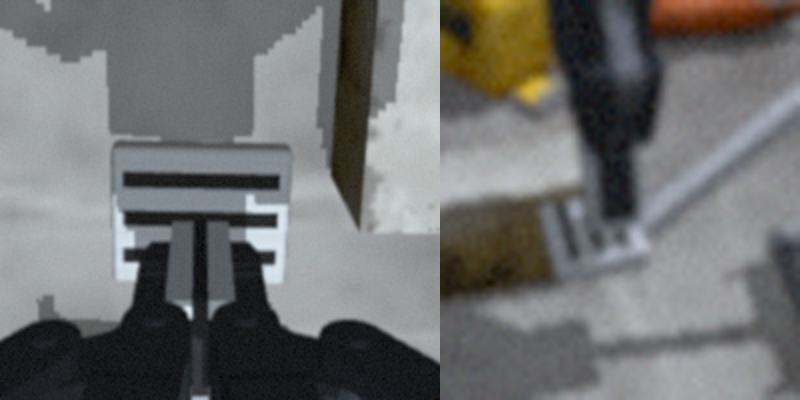

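The pedal is only slightly down, at roughly 0.05–0.1 rad, although the fingertips should already be low. I'll check the state and press a little further in small steps.

```bash
python3 -c "
from rig import get_state as g
s=g();print(s['clock'],s['position'],s['contact_force'],s['qd'].round(3))"
python3 -m inch '[{"claw":-1,"travel":[0.0,0,-0.02],"turn":0},{"claw":-1,"travel":[0.0,0,-0.04],"turn":0},{"claw":-1,"travel":[0.0,0,-0.04],"turn":0}]'
python3 - <<'E'
from h import *
s=get_state();print(s['position'],s['contact_force'],s['effort'])
w=imaging.get_image("wrist")[130:330,220:440,::-1];a=imaging.get_image("side")[135:205,230:300,::-1]
cv2.imwrite("pics/m6.png",np.hstack([cv2.resize(w,(440,400)),cv2.resize(a,(360,400),interpolation=2)[:, :360]]))
E
```

```text
4.4 [0.51898623 0.33379195 0.03909012] [ 1.00321393 -0.55243855  1.82637205] [ 0.     0.     0.002 -0.002  0.003 -0.002]
clock: 4.7
position: [0.5205, 0.334, 0.0314]
ee_rot: [0.002, -0.0, 1.0, 0.001]
contact_force: [1.6, -0.1, 3.8]
width: -0.0002
gripper_force: 1.4
[0.52049448 0.33400189 0.03142628] [ 1.64150669 -0.05113194  3.75535459] [ 8.92122220e-01 -4.64513326e+01 -1.68378353e+01  3.11505552e-01
  6.48043882e-01 -1.06911270e-04]
```

View pics/m6.png

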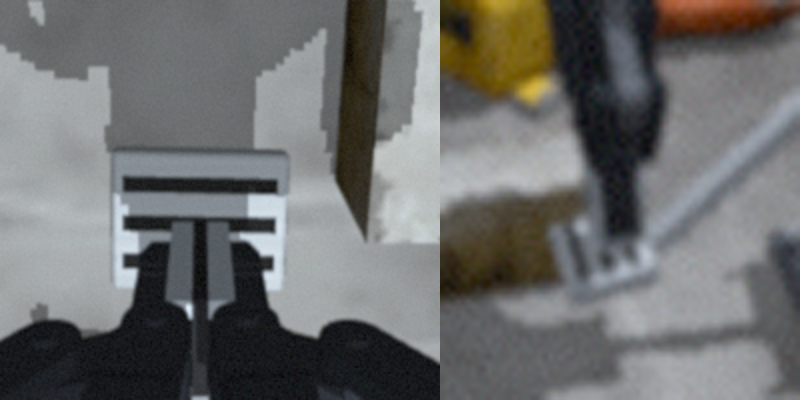

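Force is now 3.8 N and the pedal follows the fingers: its outer near corner moved from (118,278) to (132,300), which is about 0.15 rad. I'll keep going along the arc.

```bash
python3 -m inch '[{"claw":-1,"travel":[0.01,0,-0.02],"turn":0},{"claw":-1,"travel":[0.02,0,-0.04],"turn":0},{"claw":-1,"travel":[0.03,0,-0.06],"turn":0},{"claw":-1,"travel":[0.03,0,-0.06],"turn":0}]'
python3 -m inch '[{"claw":-1,"travel":[0.005,0,-0.015],"turn":0},{"claw":-1,"travel":[0.01,0,-0.03],"turn":0},{"claw":-1,"travel":[0.01,0,-0.03],"turn":0}]'
```

```text
clock: 5.2
position: [0.5257, 0.3339, 0.0193]
ee_rot: [0.001, 0.0, 1.0, 0.0]
contact_force: [2.7, 0.0, 7.2]
width: 0.0002
gripper_force: 3.3
clock: 5.5
position: [0.5288, 0.3339, 0.0141]
ee_rot: [0.002, -0.0, 1.0, 0.001]
contact_force: [3.5, -2.6, 9.1]
width: 0.0
gripper_force: 3.9
```

```bash
cat > d.py <<'E'
from h import *
a=imaging.get_image("side")[:,:,::-1];b=cv2.imread("pics/side0.png")
r=slice(130,185);c=slice(325,420)
m=(np.abs(a.astype(int)-b)[r,c].sum(2)>75).astype(np.uint8);m=cv2.morphologyEx(m,cv2.MORPH_OPEN,np.ones((3,3)))
n,_,st,ce=cv2.connectedComponentsWithStats(m)
print([(s[:5]+[325,130,0,0,0]).tolist() for s in st[1:] if s[4]>15])
for n,x,z in(("gate",.087,.05),("end",.181,.035)):
    u=proj("side",(.629+x,.332-.03*x,z));print(n,u.round())
print(get_state()["clock"],get_state()["contact_force"])
cv2.imwrite("pics/last.png",a)
E
python3 d.py; python3 -m inch '[{"claw":-1,"travel":[0.005,0,-0.015],"turn":0},{"claw":-1,"travel":[0.01,0,-0.03],"turn":0},{"claw":-1,"travel":[0.01,0,-0.03],"turn":0}]'; python3 d.py
```

```text
[[325, 130, 45, 20, 376], [388, 145, 21, 19, 229], [347, 148, 15, 10, 97], [341, 157, 12, 5, 47], [357, 157, 13, 9, 95], [383, 158, 12, 7, 67]]
gate [355. 158.]
end [396. 157.]
5.55 [ 3.19450889 -0.93082403  9.12762856]
clock: 5.85
position: [0.5302, 0.334, 0.0115]
ee_rot: [0.002, -0.0, 1.0, 0.001]
contact_force: [-3.5, -3.2, 27.5]
width: 0.0001
gripper_force: 13.0
[[325, 130, 45, 20, 346], [364, 130, 5, 5, 18], [388, 145, 22, 19, 232], [347, 149, 15, 9, 97], [341, 157, 12, 5, 44], [357, 157, 13, 9, 99], [383, 158, 12, 7, 68]]
gate [355. 158.]
end [396. 157.]
5.9 [-1.97575568 -2.7119244  26.3834967 ]
```

The stop is reached, since the force jumped to 27 N, and the image difference has a blob near the end wall. I'll confirm by eye before releasing.

```bash
python3 -c "
import cv2;a=cv2.imread('pics/last.png');cv2.imwrite('pics/l7.png',cv2.resize(a[120:220,230:430],None,fx=4,fy=4,interpolation=2))"
```

```text
(no output)
```

View pics/l7.png

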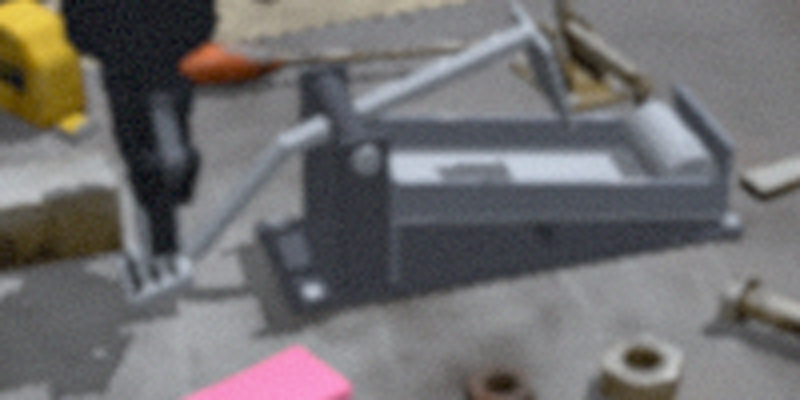

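The bar lies at the end wall (665,135) and the gate is fully raised. I'll release along the same arc and then withdraw upward.

```bash
python3 -m inch '[{"claw":-1,"travel":[-0.02,0,0.05],"turn":0},{"claw":-1,"travel":[-0.05,0,0.10],"turn":0},{"claw":-1,"travel":[-0.07,0,0.15],"turn":0},{"claw":-1,"travel":[-0.09,0,0.20],"turn":0},{"claw":-1,"travel":[-0.10,0,0.25],"turn":0}]'
python3 -m inch '[{"claw":-1,"travel":[0,0,0.15],"turn":0},{"claw":-1,"travel":[0,0,0.35],"turn":0},{"claw":-1,"travel":[-0.1,0,0.55],"turn":0},{"claw":-1,"travel":[-0.3,0,0.55],"turn":0},{"claw":-1,"travel":[-0.3,0,0.55],"turn":0}]'
python3 d.py; python3 -c "
import cv2;a=cv2.imread('pics/last.png');cv2.imwrite('pics/l8.png',cv2.resize(a[100:330,180:500],None,fx=2.5,fy=2.5,interpolation=2))"
```

```text
clock: 6.4
position: [0.5063, 0.333, 0.0564]
ee_rot: [-0.002, 0.0, 1.0, -0.001]
contact_force: [-0.2, -0.4, -0.5]
width: 0.0001
gripper_force: 0.0
clock: 6.9
position: [0.4425, 0.3327, 0.1672]
ee_rot: [-0.003, -0.001, 1.0, -0.001]
contact_force: [0.2, -0.3, -1.0]
width: -0.0002
gripper_force: 0.0
[[388, 145, 21, 19, 221], [347, 147, 15, 12, 110], [342, 157, 10, 8, 64], [383, 157, 12, 8, 73], [359, 160, 5, 5, 19]]
gate [355. 158.]
end [396. 157.]
6.95 [ 1.0454855  -0.45943109 -0.05884932]
```

View pics/l8.png

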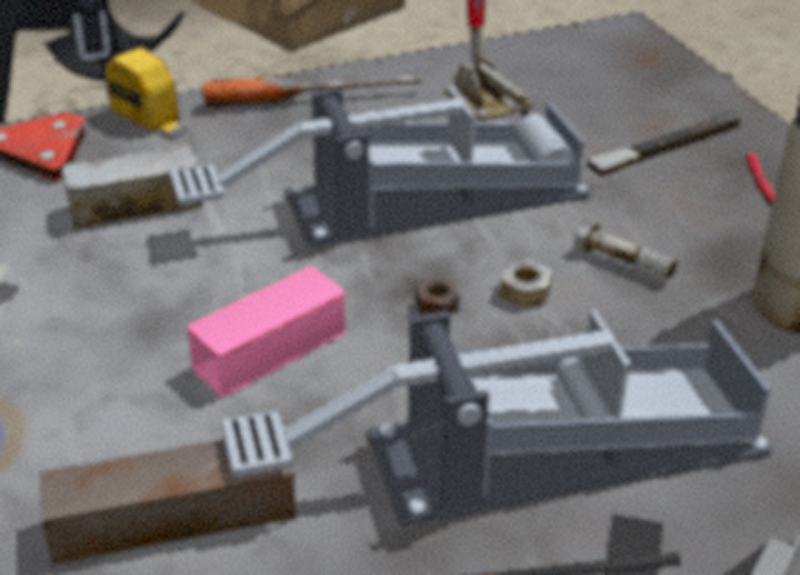

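The thick bar is at the end wall (540,135). The pedal is back up at (195,182), the gate is shut at (460,130), and the other feeder is untouched.

```bash
python3 -c "
from rig import ticket;print(ticket.sign_off())"
```

```text
the job is handed in; nothing more can be done
None
```

The thick bar rolled to its end wall, the pedal is back up with the gate shut, the other feeder was left alone, and the job is handed in at about 7 s on the robot's clock.

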